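# Tier two stack-nest trays over a loaded vial tray

## Robot

A 6-joint arm with a two-finger parallel gripper is mounted at the origin on a cart in front of the work surface, level with it; the furniture and walls round the work are solid. World frame = base frame: x ahead of the robot, y to its left, z up, the work surface at z = 0. Lengths are in m, angles in rad, forces in N, time in s.
With the tool pointing down it reaches from about 0.375 to 0.9 m from the base axis. Payload 3.1 kg.
Tool frame: the origin (TCP) lies at the centre of the arm's flange, where the gripper is bolted on; the fingertips stand robot.tip_extent ahead of it and the grasp point (between the pads) lies 164 mm ahead of it (robot.tip_extent is the distance from the TCP to the fingertips, in m); z points along the fingers, y is the line along which they close (so a half turn about z gives the same grasp; the last joint's range is limited). The gripper opens to 87 mm and grips with 3 to 60 N. Pads are 19 mm wide; open, the fingers measure 117 mm over their backs; the gripper's body (75 mm by 190 mm) begins 51 mm behind the grasp point.
Start: joints at [1.171, 0.527, 1.433, -0, 1.181, -0.178], TCP at [0.137, 0.61, 0.405] pointing down, gripper open.
Joint ranges: [-3.08, 3.08], [-0.75, 2.2], [0.22, 2.44], [-1.43, 4.57], [0, 2.65], [-2.85, 2.85]. Speed limits (rad/s): [2.79, 2.79, 3.14, 3.14, 3.14, 3.14].

## Interface

Orientations are given as a unit quaternion [x, y, z, w].
In Python, from rig import get_obs, camera, hand_in, cut_out, robot gives the robot as it stands.
- The arm moves only by the tool step_arm, never from a script. Its argument "rows" is a list of rows, each a list of 6 numbers: the shift along the world's x, y, z in m, then the turn, a rotation vector about the world's x, y, z in degrees. A call has 1 to 12 rows; each row shifts and turns the commanded pose from where the row before left it; what a row does not reach is not made up. A row lasts 1/8 s, in which the tool goes at most 62.5 mm and 10.7 degrees, less where a joint would pass 70% of its speed; a pose out of reach is approached as far as the arm can. A call is refused whole if a number of a shift passes 0.0625 or a number of a turn 10.7, either way. A call with a gripper value outside its range is refused whole. "jaw" is the finger opening in m, from 0 to 0.087, set as the call begins (left out, the last holds). The fingers move at their own pace and stop on an object; "squeeze" is the grip in N (left out, the last holds). Time passes only in rows, so rows that do not move let the fingers close. It gives the time, the measured TCP pose, the force, the opening and the grip force at its end, in the units of the state.
- get_obs(): the state, without advancing time (a new reading comes with each control period).
- camera(name): name is "scene" or "top" or "wrist"; returns a dict with "pixels" (384x512x3 uint8, blue, green, red), "depth" (384x512 float32, m along the optical axis (not along the pixel's ray), 0 where there is no reading), "fov_y" (degrees; the focal length in pixels is half the picture's height over the tangent of half this angle, whatever the lens; pixels are square), "cx", "cy" (the principal point, pixels), "extrinsics" (4x4, takes a point from camera to world coordinates); the wrist camera has in their place "mount" (4x4, takes a point from camera to tool coordinates, whose origin is the TCP and whose axes are the flange's). Camera axes: x right, y up, looking along -z (the intrinsics and any distortion apply to the point x, -y, -z); pixel columns grow to the right and rows downward; lengths in m; the calibration is good to about 2 mm. A picture is of the moment at which its call begins: read the wrist's pose just before it.
- hand_in(): hands the job in; it is judged then, once.
Trained networks look in the newest picture that a camera, given by its name, has taken for a name from the list of things; names that differ only in an ending like _2 or _b are one class to them, and where a whole thing is asked for, a point or a joint stands for the part that bears it (a point fixed in the world has none). Each returns a list of dicts, best first, with "confidence" (0 to 1); they miss things now and then, are a little off and sometimes report something else, mostly with a low value. They report only what shows in the picture. A call takes as long as a camera call.
- cut_out(label, camera): "region" (384x512 bool, what is visible of it) and "extent" ([centre column, centre row, width, height] in pixels, round what is visible of it).
The state is a dict: "time": time; "q": joint angles; "joint_velocities": joint speeds; "joint_torque": joint torques, N m; "position": TCP position; "tool_rot": TCP orientation; "ft_force": force on the tool from outside, world axes, zero at the start; "moment": the same for the moment, N m; "grip_width": finger opening in m; "grip_force": force on a finger pad.
Only numpy, scipy, OpenCV 4.12 (cv2) and the standard library are available. Lean on these libraries where they do the work, as an engineer would, in place of code of your own. Each camera call takes 0.05 s, during which the arm holds its last target. There are 200 camera calls.

## Task

Build a stack of three on the tray that holds the vials, using the two empty trays nested beside it. Turn each tray end for end to the one below, so that it sits on that tray's rim lugs and does not nest down onto the glass. Leave the vial tray where it is with its vials standing, grip and set the brittle trays down gently, and leave the other things on the bench undisturbed.

Things in the scene. Friction and masses are not known exactly. Their poses are not given: they have to be found in the camera images.
- vial_tray: Loaded stack-nest tray, thin grey plastic, 150 (x) x 64 (y) x 66 mm, on the bench, vials in its well (112 x 47 mm, floor at z 3 mm). Stays put as the bottom of the stack. Long axis roughly left-right, notch end left. Origin: centre of underside, z up, +x to the end with the thumb notch. Upper half (z 33-66): upright collar 150 x 64 outside, rim mouth 142 x 56. Lower half inset to 138 x 52.
- vial_tray_lug (a point): Top of the single rim lug of vial_tray at (-67, 0, 61) mm. Every tray has, inside the collar, flat-topped lugs at z 61: one 20 mm wide at the -x end, two 12 mm wide at the +x end (x 67, y +-17.5). Grooves in the lower half pass them only if the tray above is the same way round (it nests). Turned end for end it rests on the 3 lugs, 5 mm below the rim, held by the rim with about 2 mm play.
- upper_tray: Empty tray, same make and frame as vial_tray, 0.13 to 0.22 kg, starting nested in lower_tray the same way round (origin 36 mm higher, its whole collar exposed). Nested = origin 36 mm above the tray below; stacked = 61 mm above. Grip it from above across the 64 mm collar, anywhere along its length. Brittle: keep each finger under 60 N, and under 40 N when setting it on a tray.
- lower_tray: Empty tray, same make, size, frame, mass and brittleness as upper_tray; it starts on the bench with upper_tray nested in it, turned any way. Grip it likewise across its 64 mm collar (z 33 to 66 mm).
- upper_tray_notch (a point): Thumb notch (20 mm wide, 12 deep) in the rim at the +x end of upper_tray, at (74, 0, 52) mm in its frame.
- lower_tray_notch (a point): Thumb notch in the rim at the +x end of lower_tray, at (74, 0, 52) mm in its frame.
- vial_large: glass vial with a crimped cap, 24 mm across, 53 mm tall, standing in the well of vial_tray. Origin: centre of its underside; z up.
- vial_medium: glass vial with a crimped cap, 22 mm across, 45 mm tall, standing in the well of vial_tray. Origin: centre of its underside; z up.
- vial_small: glass vial with a crimped cap, 19 mm across, 39 mm tall, standing in the well of vial_tray. Origin: centre of its underside; z up.
- amber_bottle: bystander: amber bottle with a collar and nozzle, 48 mm across, 132 mm tall (shoulder at 78), standing 12 to 21 mm from one long side of the nested trays, beside their middle or notch-end half. Origin: centre of its underside.
- sharps_jar: bystander: round jar with a lid, 68 mm across, 104 mm tall, standing behind vial_tray (farther from the robot), 12 to 25 mm from its long side, beside its half without the notch. Origin: centre of its underside.
- wash_bottle: bystander: squeeze bottle 60 mm across with a thin bent spout, 179 mm tall to the spout's top, between the loaded tray and the nested pair. Origin: under the middle of bottle and spout together (60 x 92 mm); the 60 mm bottle's axis is 16 mm from it along its own +y.
- bench_timer: bystander: flat timer, 62 x 64 x 18 mm, in the middle at the back of the working area. Origin: centre of its underside.
- tape_roll: bystander: roll of tape lying flat, 47 mm across, 25 mm tall, in the middle near the bench's front edge. Origin: centre of its underside.

How it is judged:
On the way:
1. one of the empty trays sits stacked on the rim lugs of the vial tray, turned end for end, and is let go (((z of upper_tray in the frame of vial_tray between 0.058 and 0.064 m and x of upper_tray in the frame of vial_tray between -0.006 and 0.006 m and y of upper_tray in the frame of vial_tray between -0.006 and 0.006 m and x of upper_tray_notch in the frame of vial_tray below -0.06 m and angle between upper_tray's own z axis and vertical below 0.04 rad and contact force between the fingers and upper_tray below 0.1 N) or (z of lower_tray in the frame of vial_tray between 0.058 and 0.064 m and x of lower_tray in the frame of vial_tray between -0.006 and 0.006 m and y of lower_tray in the frame of vial_tray between -0.006 and 0.006 m and x of lower_tray_notch in the frame of vial_tray below -0.06 m and angle between lower_tray's own z axis and vertical below 0.04 rad and contact force between the fingers and lower_tray below 0.1 N))), for 0.2 s.
At the end, for the whole second after the job is handed in: Stack of three at rest: each empty tray turned end for end on the tray below, on its rim lugs (58 to 64 mm higher, within 6 mm in x and y), all level within 0.04 rad; vial tray within 30 mm of its start, its three vials upright (0.2 rad) on its floor (((z of upper_tray in the frame of vial_tray between 0.058 and 0.064 m and x of upper_tray in the frame of vial_tray between -0.006 and 0.006 m and y of upper_tray in the frame of vial_tray between -0.006 and 0.006 m and x of upper_tray_notch in the frame of vial_tray below -0.06 m and angle between each of upper_tray, lower_tray's own z axis and vertical below 0.04 rad and z of lower_tray in the frame of upper_tray between 0.058 and 0.064 m and x of lower_tray in the frame of upper_tray between -0.006 and 0.006 m and y of lower_tray in the frame of upper_tray between -0.006 and 0.006 m and x of lower_tray_notch in the frame of upper_tray below -0.06 m) or (z of lower_tray in the frame of vial_tray between 0.058 and 0.064 m and x of lower_tray in the frame of vial_tray between -0.006 and 0.006 m and y of lower_tray in the frame of vial_tray between -0.006 and 0.006 m and x of lower_tray_notch in the frame of vial_tray below -0.06 m and angle between each of lower_tray, upper_tray's own z axis and vertical below 0.04 rad and z of upper_tray in the frame of lower_tray between 0.058 and 0.064 m and x of upper_tray in the frame of lower_tray between -0.006 and 0.006 m and y of upper_tray in the frame of lower_tray between -0.006 and 0.006 m and x of upper_tray_notch in the frame of lower_tray below -0.06 m)) and distance of vial_tray from where it was at the start of the episode below 0.03 m and angle between vial_tray's own z axis and vertical below 0.04 rad and angle between each of vial_large, vial_medium, vial_small's own z axis and vertical below 0.2 rad and z of vial_large in the frame of vial_tray between 0 and 0.01 m and x of vial_large in the frame of vial_tray between -0.056 and 0.056 m and y of vial_large in the frame of vial_tray between -0.024 and 0.024 m and z of vial_medium in the frame of vial_tray between 0 and 0.01 m and x of vial_medium in the frame of vial_tray between -0.056 and 0.056 m and y of vial_medium in the frame of vial_tray between -0.024 and 0.024 m and z of vial_small in the frame of vial_tray between 0 and 0.01 m and x of vial_small in the frame of vial_tray between -0.056 and 0.056 m and y of vial_small in the frame of vial_tray between -0.024 and 0.024 m and linear speed of each of lower_tray, upper_tray, vial_tray below 0.02 m/s); the robot touches nothing.
It fails at once if a tray squeezed too hard: more than 160 N from both fingers together (contact force between the fingers and lower_tray above 160 N or contact force between the fingers and upper_tray above 160 N or contact force between the fingers and vial_tray above 160 N).
It fails at once if trays set down hard on one another: over 60 N between two trays (contact force between any of upper_tray, lower_tray and vial_tray above 60 N or contact force between upper_tray and lower_tray above 60 N).
It fails at once if a vial pressed from above or by the gripper with more than 5 N (contact force between any of upper_tray, lower_tray, the fingers, the arm and vial_large above 5 N or contact force between any of upper_tray, lower_tray, the fingers, the arm and vial_medium above 5 N or contact force between any of upper_tray, lower_tray, the fingers, the arm and vial_small above 5 N).
It fails at once if a bystander shifted by more than 20 mm or knocked over (distance of any of amber_bottle, sharps_jar, wash_bottle, bench_timer, tape_roll from where it was at the start of the episode above 0.02 m or angle between any of amber_bottle, sharps_jar, wash_bottle, bench_timer, tape_roll's own z axis and vertical above 0.3 rad).
It also fails if it takes over 61 s, if anything falls off the work surface, if the arm or the gripper's body presses on something with over 40 N, if the wrist force passes 120 N, or if a joint passes its speed limit or range.

## Working session

There is one attempt and no reset: what is moved stays moved. The work goes in short steps, Python scripts to look and compute and a tool call to move; the robot and the scene stay as the last step left them, time stands still between calls to the robot, and variables do not carry over. Pictures are saved under pics/ and viewed, at most 10 in all, crops included, and the job is handed in when it is done.

Besides the shell and the picture viewer there is one more tool, called after "Call:" as a command line: name --pt "numbers of a row" for each row, then --argument value for the rest. step_arm: Moves the arm, as the interface text tells. Its arguments: {"type":"object","properties":{"rows":{"type":"array"},"jaw":{"type":"number"},"squeeze":{"type":"number"}},"required":["rows"]}

```bash
mkdir -p pics
cat > h.py <<'E'
import numpy as np, cv2
from rig import get_obs, camera, hand_in, cut_out, robot
from scipy.spatial.transform import Rotation as R
def cloud(c, obs=None):
    d=c["depth"]; h,w=d.shape; f=h/2/np.tan(np.radians(c["fov_y"])/2)
    v,u=np.mgrid[:h,:w]
    P=np.stack([(u-c["cx"])/f*d, -(v-c["cy"])/f*d, -d],-1)
    if "extrinsics" in c: T=np.array(c["extrinsics"])
    else:
        T=np.eye(4);T[:3,:3]=R.from_quat(obs["tool_rot"]).as_matrix();T[:3,3]=obs["position"];T=T@np.array(c["mount"])
    W=P@T[:3,:3].T+T[:3,3]; W[d<=0]=np.nan
    return W
E
python3 - <<'E'
from h import *
o=get_obs(); print({k:np.round(v,3) for k,v in o.items()}); print(robot if not callable(robot) else 0, getattr(robot,'tip_extent',None))
ims=[]
for n in("scene","top"):
    c=camera(n); print(n,[k for k in c],c["fov_y"],np.round(c["extrinsics"],3).tolist()); W=cloud(c)
    cv2.imwrite(f"pics/{n}0.png",c["pixels"])
    for l in("vial_tray","upper_tray","lower_tray","upper_tray_notch","lower_tray_notch","vial_tray_lug","amber_bottle","sharps_jar","wash_bottle","bench_timer","tape_roll"):
        for r in cut_out(l,n)[:3]:
            p=W[r["region"]]; p=p[~np.isnan(p[:,0])]
            if len(p):
                hi=p[p[:,2]>np.percentile(p[:,2],98)-.012] 
                print(l,round(r["confidence"],2),np.round(r["extent"]),"med",np.round(np.median(p,0),3),"lo",np.round(np.percentile(p,2,0),3),"hi",np.round(np.percentile(p,98,0),3))
E
```

```text
{'time': np.float64(0.0), 'q': array([ 1.17 ,  0.528,  1.434,  0.   ,  1.181, -0.178]), 'joint_velocities': array([-0.001, -0.   ,  0.001, -0.001,  0.   , -0.001]), 'joint_torque': array([  0.   , -44.004, -17.659,   0.063,   0.058,  -0.   ]), 'position': array([0.137, 0.609, 0.404]), 'tool_rot': array([ 0.111,  0.994, -0.001, -0.   ]), 'ft_force': array([0.359, 0.75 , 1.002]), 'moment': array([-0.016,  0.016,  0.016]), 'grip_force': np.float64(0.0), 'grip_width': np.float64(0.087)}
<Robot object at 0x7f12a3763e00> 0.1822
scene ['pixels', 'depth', 'fov_y', 'cx', 'cy', 'extrinsics'] 50.9839586865997 [[-0.908, 0.242, -0.342, 0.182], [-0.418, -0.529, 0.738, 0.737], [-0.002, 0.813, 0.582, 0.683], [0.0, 0.0, 0.0, 1.0]]
vial_tray 0.84 [237. 265.  31.  71.] med [0.482 0.186 0.037] lo [0.42  0.113 0.001] hi [0.528 0.266 0.067]
upper_tray 0.58 [300. 150.  54.  33.] med [ 0.497 -0.261  0.086] lo [ 0.43  -0.334  0.063] hi [ 0.56  -0.19   0.102]
lower_tray 0.76 [299. 166.  50.  27.] med [ 0.486 -0.231  0.039] lo [ 0.431 -0.291  0.002] hi [ 0.56  -0.189  0.064]
upper_tray_notch 0.87 [299. 15
[... 1876 characters left out ...]
  0.104]
upper_tray_notch 0.26 [199. 206.  50.  37.] med [0.478 0.196 0.032] lo [ 0.426  0.118 -0.003] hi [0.524 0.256 0.068]
vial_tray_lug 0.95 [199. 209.  53.  35.] med [0.475 0.198 0.031] lo [ 0.426  0.117 -0.004] hi [0.524 0.263 0.068]
amber_bottle 0.67 [343. 206.  49.  41.] med [ 0.496 -0.271  0.065] lo [ 0.436 -0.33   0.033] hi [ 0.556 -0.199  0.104]
amber_bottle 0.62 [351. 182.  20.  17.] med [ 0.569 -0.281  0.086] lo [ 0.551 -0.305  0.004] hi [ 0.592 -0.268  0.128]
sharps_jar 0.86 [193. 181.  21.  22.] med [0.554 0.197 0.099] lo [0.526 0.17  0.044] hi [0.585 0.228 0.108]
bench_timer 0.88 [262. 143.  23.  22.] med [ 0.685 -0.008  0.016] lo [ 0.653 -0.038 -0.002] hi [0.718 0.024 0.023]
```

Run:
```python
from h import *
a=cv2.imread("pics/top0.png")[120:250,160:385]; b=cv2.imread("pics/scene0.png")[100:320,170:370]
cv2.imwrite("pics/m0.png",np.vstack([cv2.resize(a,(520,300),interpolation=cv2.INTER_CUBIC),cv2.resize(b[0:220],(520,300))]) if 0 else np.hstack([cv2.resize(a,(450,260),interpolation=cv2.INTER_CUBIC),cv2.resize(b,(236,260))]))
c=camera("top"); W=cloud(c)
P=W.reshape(-1,3)
s=camera("scene"); Q=cloud(s).reshape(-1,3)
for nm,X,Y,z in(("vial",(.40,.55),(.09,.29),.066),("pair",(.40,.56),(-.36,-.16),.102)):
  for n,p in(("top",P),("scene",Q)):
    m=(p[:,0]>X[0])&(p[:,0]<X[1])&(p[:,1]>Y[0])&(p[:,1]<Y[1])&(abs(p[:,2]-z)<.006)
    p=p[m]; r=cv2.minAreaRect(p[:,:2].astype(np.float32)*1000); print(nm,n,len(p),r)
```

```text
vial top 183 ((487.2677307128906, 192.9239501953125), (90.53356170654297, 149.94122314453125), 25.034561157226562)
vial scene 402 ((499.6495361328125, 201.03497314453125), (118.41553497314453, 151.89366149902344), 25.744722366333008)
pair top 198 ((508.9484558105469, -275.6195068359375), (149.7333526611328, 101.23066711425781), 48.038612365722656)
pair scene 212 ((506.5528564453125, -270.2946472167969), (151.00808715820312, 95.50910949707031), 48.60313415527344)
```

View pics/m0.png

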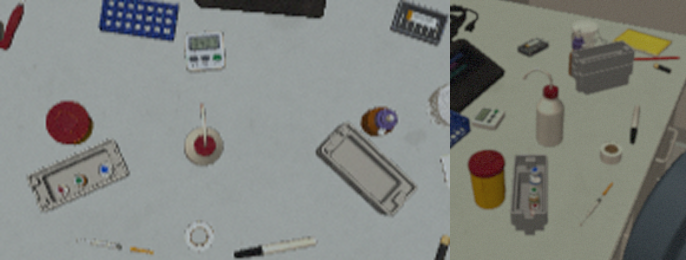

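Call:
step_arm --pt "0.031 -0.042 0.002 0 0 -5.5" --pt "0.031 -0.042 0.002 0 0 -5.5" --pt "0.031 -0.042 0.002 0 0 -5.5" --pt "0.031 -0.042 0.002 0 0 -5.5" --pt "0.031 -0.042 0.002 0 0 -5.5" --pt "0.031 -0.042 0.002 0 0 -5.5" --pt "0.031 -0.042 0.002 0 0 -5.5" --pt "0.031 -0.042 0.002 0 0 -5.5" --pt "0.031 -0.042 0.002 0 0 -5.5" --pt "0.031 -0.042 0.002 0 0 -5.5" --pt "0 0 0 0 0 0"

```text
time: 2.68
position: [0.4499, 0.1872, 0.4252]
tool_rot: [0.559, 0.829, 0.001, 0.001]
ft_force: [-0.5, -1.2, -0.4]
grip_width: 0.0869
grip_force: 0.0
```

Run:
```python
from h import *
o=get_obs(); c=camera("wrist"); W=cloud(c,o); np.save("w1.npy",W)
print(o["position"],o["tool_rot"],o["q"],np.round(c["mount"],3).tolist(),c["fov_y"])
p=W.reshape(-1,3); print(np.nanmin(p,0),np.nanmax(p,0))
t=cv2.imread("pics/top0.png")
cv2.imwrite("pics/w1.png",np.hstack([cv2.resize(c["pixels"],(400,300)),cv2.resize(t,(400,300))]))
```

```text
[0.44989889 0.18716547 0.42522775] [5.59398704e-01 8.28897543e-01 7.16939858e-04 1.19940994e-03] [ 1.64581712e-01  3.14771079e-01  1.74534840e+00 -6.90380206e-04
  1.07874562e+00 -2.18567553e-01] [[-0.0, 0.962, 0.274, 0.075], [1.0, 0.001, -0.0, -0.0], [-0.001, 0.274, -0.962, 0.02], [0.0, 0.0, 0.0, 1.0]] 66.08167344703577
[-0.65003579 -0.64894262 -0.9099956 ] [0.80818399 0.55021093 0.36260935]
```

View pics/w1.png

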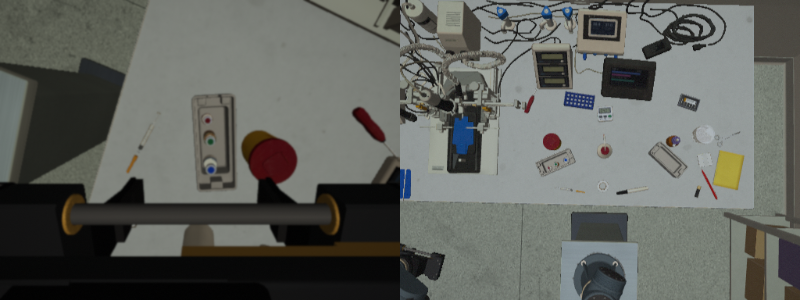

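```bash
cat >> h.py <<'E'
def rect(W,ctr,z,tol=.004,rad=.1):
    p=W.reshape(-1,3); p=p[~np.isnan(p[:,0])]
    m=(np.hypot(p[:,0]-ctr[0],p[:,1]-ctr[1])<rad)&(abs(p[:,2]-z)<tol); p=p[m]
    # largest connected blob on 2 mm grid
    g=((p[:,:2]-np.array(ctr)+.12)/.002).astype(int); im=np.zeros((121,121),np.uint8); im[g[:,0],g[:,1]]=1
    im=cv2.dilate(im,np.ones((3,3),np.uint8)); n,l,s,_=cv2.connectedComponentsWithStats(im)
    b=1+np.argmax(s[1:,4]); p=p[l[g[:,0],g[:,1]]==b]
    r=cv2.minAreaRect((p[:,:2]*1000).astype(np.float32)); bx=cv2.boxPoints(r)
    e=bx[1]-bx[0]; e2=bx[2]-bx[1]; L=e if np.hypot(*e)>np.hypot(*e2) else e2
    return dict(c=np.round(r[0],1),size=np.round(r[1],1),ang=round(float(np.degrees(np.arctan2(L[1],L[0]))%180),2),n=len(p),zmed=round(float(np.median(p[:,2])),4)),p
E
python3 - <<'E'
from h import *
W=np.load("w1.npy")
for tol in(.003,.005):
  r,p=rect(W,(.478,.19),.066,tol); print(r)
# notch check: rim z profile near both ends
a=np.radians(r["ang"]);u=np.array([np.cos(a),np.sin(a)]);n=np.array([-u[1],u[0]])
c=r["c"]/1000
q=W.reshape(-1,3);q=q[~np.isnan(q[:,0])];s=(q[:,:2]-c)@u;t=(q[:,:2]-c)@n
for sg in(1,-1):
  for lo,hi in((-30,-12),(-8,8),(12,30)):
    m=(sg*s>.070)&(sg*s<.0755)&(t>lo/1e3)&(t<hi/1e3); print(sg,lo,m.sum(),np.round(np.percentile(q[m,2],[10,50,90]),3) if m.sum() else 0)
E
```

```text
{'c': array([474.9, 187.1]), 'size': array([ 64. , 150.3]), 'ang': 115.07, 'n': 1053, 'zmed': 0.0659}
{'c': array([474.9, 187.1]), 'size': array([ 64. , 150.3]), 'ang': 115.07, 'n': 1259, 'zmed': 0.0657}
1 -30 93 [0.001 0.065 0.067]
1 -8 73 [0.001 0.053 0.055]
1 12 93 [0.    0.065 0.067]
-1 -30 167 [0.037 0.051 0.066]
-1 -8 62 [0.06  0.065 0.067]
-1 12 160 [0.037 0.052 0.066]
```

Call:
step_arm --pt "0.003 -0.046 0 0 0 -6.5" --pt "0.003 -0.046 0 0 0 -6.5" --pt "0.003 -0.046 0 0 0 -6.5" --pt "0.003 -0.046 0 0 0 -6.5" --pt "0.003 -0.046 0 0 0 -6.5" --pt "0.003 -0.046 0 0 0 -6.5" --pt "0.003 -0.046 0 0 0 -6.5" --pt "0.003 -0.046 0 0 0 -6.5" --pt "0.003 -0.046 0 0 0 -6.5" --pt "0.003 -0.046 0 0 0 -6.5" --pt "0 0 0 0 0 0" --pt "0 0 0 0 0 0"

```text
time: 4.22
position: [0.4774, -0.2687, 0.4243]
tool_rot: [0.916, 0.402, -0.0, -0.001]
ft_force: [-0.2, -0.3, 0.2]
grip_width: 0.087
grip_force: 0.0
```

Run:
```python
from h import *
o=get_obs(); c=camera("wrist"); W=cloud(c,o); np.save("w2.npy",W)
print(o["position"],o["q"])
for z in(.102,):
 for tol in(.003,.005):
  r,p=rect(W,(.505,-.265),z,tol); print(r)
a=np.radians(r["ang"]);u=np.array([np.cos(a),np.sin(a)]);n=np.array([-u[1],u[0]])
cc=r["c"]/1000
q=W.reshape(-1,3);q=q[~np.isnan(q[:,0])];s=(q[:,:2]-cc)@u;t=(q[:,:2]-cc)@n
for sg in(1,-1):
  for lo,hi in((-30,-12),(-8,8),(12,30)):
    m=(sg*s>.070)&(sg*s<.0755)&(t>lo/1e3)&(t<hi/1e3); print(sg,lo,m.sum(),np.round(np.percentile(q[m,2],[10,50,90]),3) if m.sum() else 0)
m=(abs(t)>.034)&(abs(t)<.11)&(abs(s)<.1)&(q[:,2]>.03)
print("bottle s",np.percentile(s[m],[2,50,98]),"t",np.percentile(t[m],[2,50,98]),"z",np.percentile(q[m,2],[2,50,98]))
m2=m&(q[:,2]>.12);print(np.median(s[m2]),np.median(t[m2]))
cv2.imwrite("pics/w2.png",c["pixels"])
for r in cut_out("upper_tray_notch","wrist"): print(r["confidence"],r["extent"])
```

```text
[ 0.47737531 -0.26870541  0.42434181] [-7.16875690e-01  4.00375085e-01  1.60397057e+00  7.52680484e-04
  1.13955938e+00  2.62020328e-02]
{'c': array([ 495.3, -263.5]), 'size': array([149.1,  64. ]), 'ang': 48.0, 'n': 1364, 'zmed': 0.1018}
{'c': array([ 495.4, -263.5]), 'size': array([149.1,  64. ]), 'ang': 48.0, 'n': 1585, 'zmed': 0.1016}
1 -30 93 [0.097 0.102 0.103]
1 -8 79 [0.072 0.09  0.091]
1 12 85 [0.1   0.102 0.103]
-1 -30 214 [0.073 0.087 0.102]
-1 -8 77 [0.096 0.101 0.102]
-1 12 194 [0.073 0.087 0.102]
bottle s [-0.01909188  0.00982979  0.0340904 ] t [-0.06907355  0.04347955  0.07769292] z [0.09810499 0.33541563 0.35800457]
0.009695644810819 0.04543234339809259
0.89 [266.9, 169.1, 63.9, 143.1]
```

View pics/w2.png

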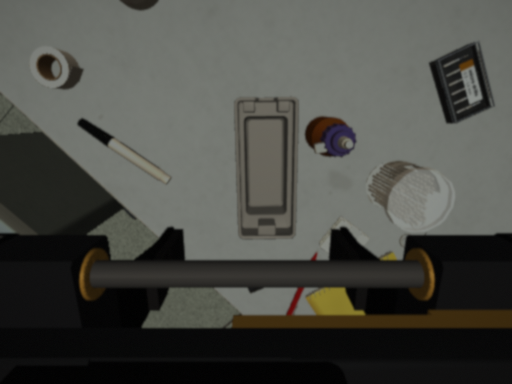

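Run:
```python
from h import *
def loc(f,c,ang,zs,sgn,smax=.1):
    q=np.load(f).reshape(-1,3);q=q[~np.isnan(q[:,0])];a=np.radians(ang);u=np.array([np.cos(a),np.sin(a)]);n=np.array([-u[1],u[0]])
    s=(q[:,:2]-c)@u;t=(q[:,:2]-c)@n
    for lo,hi in zs:
        m=(sgn*t>.036)&(sgn*t<.13)&(abs(s)<smax)&(q[:,2]>lo)&(q[:,2]<hi)
        if m.sum():print(lo,hi,m.sum(),"s",np.round(np.percentile(s[m],[1,50,99]),4),"t",np.round(np.percentile(t[m],[1,50,99]),4))
loc("w2.npy",[.4954,-.2635],48,[(.01,.05),(.05,.075),(.07,.08),(.08,.1),(.1,.115),(.115,.127),(.127,.14)],-1,.07)
loc("w1.npy",[.4749,.1871],115.07,[(.01,.09),(.09,.098),(.098,.108)],-1)
c=camera("top");W=cloud(c);np.save("t.npy",W)
loc("t.npy",[.4954,-.2635],48,[(.01,.07),(.07,.085),(.085,.12),(.12,.14)],-1,.07)
loc("t.npy",[.4749,.1871],115.07,[(.098,.108)],-1)
```

```text
0.01 0.05 175 s [0.0169 0.0405 0.054 ] t [-0.0733 -0.0563 -0.0533]
0.05 0.075 413 s [0.0102 0.0426 0.0531] t [-0.0901 -0.0635 -0.0534]
0.07 0.08 25 s [0.0277 0.0373 0.0468] t [-0.0769 -0.0616 -0.06  ]
0.08 0.1 515 s [0.0155 0.0306 0.0474] t [-0.0905 -0.0646 -0.0504]
0.1 0.115 357 s [0.0189 0.0339 0.0449] t [-0.0882 -0.0713 -0.0624]
0.115 0.127 80 s [0.0263 0.0323 0.0362] t [-0.0784 -0.0716 -0.0696]
0.127 0.14 54 s [0.0274 0.031  0.0337] t [-0.0775 -0.0742 -0.0714]
0.01 0.09 725 s [-0.0322  0.0019  0.0114] t [-0.0909 -0.0582 -0.0461]
0.09 0.098 811 s [-0.052  -0.0069  0.0123] t [-0.1112 -0.0708 -0.0458]
0.098 0.108 1921 s [-0.0461 -0.0182  0.0064] t [-0.1065 -0.0786 -0.0524]
0.01 0.07 94 s [0.0119 0.044  0.0553] t [-0.0946 -0.0625 -0.0534]
0.07 0.085 9 s [0.0304 0.0413 0.0472] t [-0.0839 -0.0622 -0.0588]
0.085 0.12 95 s [0.0162 0.0312 0.0468] t [-0.0905 -0.0704 -0.0516]
0.12 0.14 10 s [0.0285 0.0318 0.0356] t [-0.0794 -0.0744 -0.0712]
0.098 0.108 227 s [-0.0521 -0.0206  0.0095] t [-0.1058 -0.078  -0.0505]
```

Call:
step_arm --pt "0.0087 0.0047 0 0 0 0.2" --pt "0.0087 0.0047 0 0 0 0.2" --pt "0.0087 0.0047 0 0 0 0.2" --pt "0 0 -0.04 0 0 0" --pt "0 0 -0.04 0 0 0" --pt "0 0 -0.03 0 0 0" --pt "0 0 0 0 0 0" --pt "0 0 0 0 0 0" --jaw 0.072 --squeeze 25

```text
time: 5.38
position: [0.5043, -0.2564, 0.3157]
tool_rot: [0.914, 0.406, 0.0, 0.001]
ft_force: [0.0, -0.2, -0.4]
grip_width: 0.0719
grip_force: 0.0
```

Run:
```python
from h import *
o=get_obs();T=R.from_quat(o["tool_rot"]).as_matrix();print(o["position"],o["q"],np.degrees(np.arctan2(T[1,1],T[0,1])),T[:,2])
```

```text
[ 0.5042961  -0.2564143   0.31566769] [-6.67889230e-01  5.67578916e-01  1.66647795e+00  7.25813147e-05
  9.05636216e-01  6.66580132e-02] -42.08903034475458 [ 0.00152678 -0.00113163 -0.99999819]
```

Call:
step_arm --pt "-0.0009 0.0018 -0.015 0 0 0" --pt "0 0 -0.02 0 0 0" --pt "0 0 -0.015 0 0 0" --pt "0 0 0 0 0 0" --pt "0 0 0 0 0 0"

```text
time: 6.0
position: [0.5029, -0.2546, 0.2651]
tool_rot: [0.914, 0.406, 0.0, 0.0]
ft_force: [0.6, -0.3, -0.3]
grip_width: 0.0719
grip_force: 0.0
```

Call:
step_arm --pt "0 0 0 0 0 0" --pt "0 0 0 0 0 0" --pt "0 0 0 0 0 0" --pt "0 0 0 0 0 0" --jaw 0.055

```text
time: 6.5
position: [0.5028, -0.2546, 0.2654]
tool_rot: [0.914, 0.406, 0.0, 0.001]
ft_force: [-1.0, 1.6, 4.8]
grip_width: 0.0638
grip_force: 25.0
```

Call:
step_arm --pt "0 0 0.005 0 0 0" --pt "0 0 0.01 0 0 0" --pt "0 0 0.02 0 0 0" --pt "0 0 0.03 0 0 0" --pt "0 0 0.035 0 0 0" --pt "0 0 0.035 0 0 0" --pt "0 0 0.035 0 0 0" --pt "0 0 0.02 0 0 0" --pt "0 0 0 0 0 0" --pt "0 0 0 0 0 0"

```text
time: 7.75
position: [0.5022, -0.2541, 0.4538]
tool_rot: [0.914, 0.406, -0.001, -0.001]
ft_force: [-0.4, -0.3, -2.1]
grip_width: 0.064
grip_force: 25.0
```

Run:
```python
from h import *
o=get_obs();T=R.from_quat(o["tool_rot"]).as_matrix();print(o["position"],o["q"],np.degrees(np.arctan2(T[1,1],T[0,1])),T[:,2],o["ft_force"],o["grip_width"])
c=camera("wrist");W=cloud(c,o);c2=camera("scene")
cv2.imwrite("pics/w3.png",np.hstack([cv2.resize(c["pixels"],(400,300)),cv2.resize(c2["pixels"][60:300,150:450],(375,300))]))
r,p=rect(W,(.4954,-.2635),.270,.012,.13); print(r,"z",np.percentile(p[:,2],[2,50,98]))
A=np.c_[p[:,:2]-p[:,:2].mean(0),np.ones(len(p))]; print(np.linalg.lstsq(A,p[:,2],rcond=None)[0])
```

```text
[ 0.50218557 -0.25406847  0.45378345] [-6.66909927e-01  3.88977928e-01  1.53100998e+00  1.24261734e-05
  1.22383630e+00  6.80249764e-02] -42.10891998413425 [-0.00174618  0.00138953 -0.99999751] [-0.40859063 -0.31573432 -2.14473663] 0.06399220976933119
{'c': array([ 503.2, -252.8]), 'size': array([122.8,  81.2]), 'ang': 48.11, 'n': 5973, 'zmed': 0.2613} z [0.25898643 0.26130386 0.28037654]
[0.02013007 0.02455405 0.26546026]
```

View pics/w3.png

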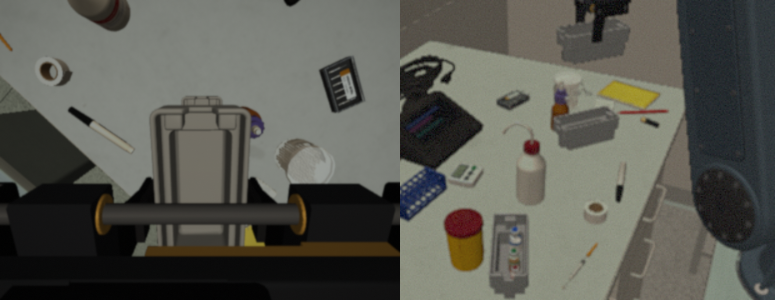

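Call:
step_arm --pt "-0.0019 0.0359 0 0 0 -9.4" --pt "-0.0019 0.0359 0 0 0 -9.4" --pt "-0.0019 0.0359 0 0 0 -9.4" --pt "-0.0019 0.0359 0 0 0 -9.4" --pt "-0.0019 0.0359 0 0 0 -9.4" --pt "-0.0019 0.0359 0 0 0 -9.4" --pt "-0.0019 0.0359 0 0 0 -9.4" --pt "-0.0019 0.0359 0 0 0 -9.4" --pt "-0.0019 0.0359 0 0 0 -9.4" --pt "-0.0019 0.0359 0 0 0 -9.4" --pt "-0.0019 0.0359 0 0 0 -9.4" --pt "-0.0019 0.0359 0 0 0 -9.4"

```text
time: 9.35
position: [0.4795, 0.1775, 0.4536]
tool_rot: [0.842, -0.539, -0.001, 0.001]
ft_force: [0.4, -0.2, -1.3]
grip_width: 0.0639
grip_force: 25.0
```

Call:
step_arm --pt "0 0 0 0 0 0" --pt "0 0 0 0 0 0"

```text
time: 9.6
position: [0.4797, 0.1762, 0.4539]
tool_rot: [0.844, -0.536, -0.0, 0.001]
ft_force: [-0.4, -0.2, -0.9]
grip_width: 0.0634
grip_force: 25.0
```

```bash
cat >> h.py <<'E'
def st():
    o=get_obs();T=R.from_quat(o["tool_rot"]).as_matrix();print(np.round(o["position"],4),np.round(o["q"],4),"th",round(np.degrees(np.arctan2(T[1,1],T[0,1])),2),"ax",np.round(T[:,2],4),"f",np.round(o["ft_force"],1),round(float(o["grip_width"]),4));return o
E
python3 - <<'E'
from h import *
o=st()
c=camera("wrist");W=cloud(c,o);c2=camera("scene");np.save("w4.npy",W)
cv2.imwrite("pics/w4.png",np.hstack([cv2.resize(c["pixels"],(400,300)),cv2.resize(c2["pixels"][60:320,150:450],(346,300))]))
z=o["position"][2]-.2294+.066
a=np.radians(-64.93);u=np.array([np.cos(a),np.sin(a)]);n=np.array([-u[1],u[0]])
q=W.reshape(-1,3);q=q[~np.isnan(q[:,0])];d=q[:,:2]-o["position"][:2];s=d@u;t=d@n
print(z)
for lo,hi in((.0,.02),(.02,.03),(.03,.04),(.04,.05),(.05,.058),(.058,.066),(.066,.08)):
  m=(s>lo)&(s<hi)&(abs(t)<.036)&(abs(q[:,2]-z)<.006); 
  if m.sum(): print(lo,m.sum(),np.median(q[m,2]),"t",t[m].min(),t[m].max(),"smax",s[m].max())
E
```

```text
[0.4797 0.1762 0.4539] [ 1.3310e-01  3.1400e-01  1.6524e+00 -7.0000e-04  1.1769e+00  2.8360e+00] th -154.85 ax [-1.7e-03 -9.0e-04 -1.0e+00] f [-0.4 -0.2 -0.9] 0.0634
0.2905305150027867
0.0 771 0.29040618259439654 t -0.03599426754365102 0.035978005946661513 smax 0.019984646066502798
0.02 282 0.2903009141145354 t -0.03222949127250149 0.03167835624268235 smax 0.029997524596352344
0.03 296 0.29026518805688006 t -0.03211259567743696 0.03154359754858458 smax 0.03992055435170092
0.04 344 0.29023728228760415 t -0.03214900960624491 0.03185008743312555 smax 0.04999075140330726
0.05 940 0.2859831848152458 t -0.03202753880885813 0.03184208439534159 smax 0.05799455353737805
0.058 945 0.28997681968880995 t -0.03211315849367846 0.030928370093293165 smax 0.06374235442299525
```

View pics/w4.png

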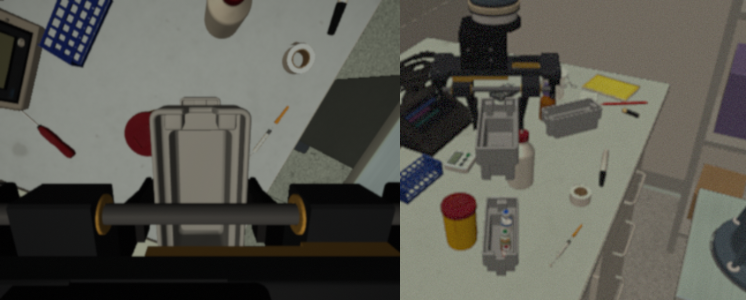

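Call:
step_arm --pt "0 0 -0.03 0 0 0" --pt "0 0 -0.04 0 0 0" --pt "0 0 -0.035 0 0 0" --pt "0 0 -0.025 0 0 0" --pt "0 0 -0.012 0 0 0" --pt "0 0 0 0 0 0" --pt "0 0 0 0 0 0" --pt "0 0 0 0 0 0"

```text
time: 10.7
position: [0.4802, 0.1764, 0.3138]
tool_rot: [0.844, -0.537, 0.001, -0.001]
ft_force: [0.6, 1.1, -1.9]
grip_width: 0.0639
grip_force: 25.0
```

Run:
```python
from h import *
st()
```

```text
[0.4802 0.1764 0.3138] [ 0.1333  0.513   1.8029 -0.      0.8233  2.837 ] th -154.91 ax [ 2.3e-03  3.0e-04 -1.0e+00] f [ 0.6  1.1 -1.9] 0.0639
```

Call:
step_arm --pt "-0.0003 0.0002 -0.006 0 0 0" --pt "0 0 -0.006 0 0 0" --pt "0 0 -0.005 0 0 0" --pt "0 0 -0.0015 0 0 0" --pt "0 0 -0.001 0 0 0" --pt "0 0 -0.001 0 0 0" --pt "0 0 0 0 0 0"

```text
time: 11.58
position: [0.4796, 0.1766, 0.2923]
tool_rot: [0.844, -0.537, 0.0, -0.0]
ft_force: [1.1, -0.0, -2.3]
grip_width: 0.0638
grip_force: 25.0
```

Call:
step_arm --pt "0 0 -0.0008 0 0 0" --pt "0 0 -0.0007 0 0 0" --pt "0 0 0 0 0 0"

```text
time: 11.95
position: [0.4795, 0.1766, 0.2907]
tool_rot: [0.844, -0.537, -0.0, 0.0]
ft_force: [0.2, 0.4, -1.7]
grip_width: 0.0639
grip_force: 25.0
```

Call:
step_arm --pt "0 0 -0.0007 0 0 0" --pt "0 0 0 0 0 0"

```text
time: 12.2
position: [0.4796, 0.1766, 0.2904]
tool_rot: [0.844, -0.537, 0.0, -0.0]
ft_force: [-0.4, 0.1, 2.7]
grip_width: 0.064
grip_force: 25.0
```

Call:
step_arm --pt "0 0 0 0 0 0" --pt "0 0 0 0 0 0" --pt "0 0 0 0 0 0" --jaw 0.072

```text
time: 12.58
position: [0.4796, 0.1766, 0.29]
tool_rot: [0.844, -0.537, 0.0, -0.0]
ft_force: [-0.4, 0.7, 0.0]
grip_width: 0.0712
grip_force: 0.0
```

Call:
step_arm --pt "0 0 0.01 0 0 0" --pt "0 0 0.02 0 0 0" --pt "0 0 0.04 0 0 0" --pt "0 0 0.05 0 0 0" --pt "0 0 0.05 0 0 0" --pt "0 0 0 0 0 0" --pt "0 0 0 0 0 0" --pt "0 0 0 0 0 0"

```text
time: 13.58
position: [0.479, 0.1765, 0.4586]
tool_rot: [0.844, -0.537, -0.001, 0.001]
ft_force: [-0.2, 0.5, 0.1]
grip_width: 0.0721
grip_force: 0.0
```

Run:
```python
from h import *
o=st()
c=camera("wrist");W=cloud(c,o);np.save("w5.npy",W)
for tol in (.003,.005):
  r,p=rect(W,(.4749,.1871),.127,tol); print(r,len(p))
A=np.c_[p[:,:2]-p[:,:2].mean(0),np.ones(len(p))]; print(np.linalg.lstsq(A,p[:,2],rcond=None)[0])
```

```text
[0.479  0.1765 0.4586] [0.1338 0.3081 1.6469 0.     1.19   2.8375] th -154.91 ax [-3.4e-03 -4.0e-04 -1.0e+00] f [-0.2  0.5  0.1] 0.0721
{'c': array([474.9, 186.7]), 'size': array([ 64. , 149.1]), 'ang': 115.3, 'n': 1211, 'zmed': 0.1267} 1211
{'c': array([474.9, 186.6]), 'size': array([ 64.2, 148.9]), 'ang': 115.16, 'n': 1411, 'zmed': 0.1265} 1411
[-0.00095882  0.00209044  0.12608751]
```

Call:
step_arm --pt "-0.0003 -0.0384 -0.0005 0 0 9.4" --pt "-0.0003 -0.0384 -0.0005 0 0 9.4" --pt "-0.0003 -0.0384 -0.0005 0 0 9.4" --pt "-0.0003 -0.0384 -0.0005 0 0 9.4" --pt "-0.0003 -0.0384 -0.0005 0 0 9.4" --pt "-0.0003 -0.0384 -0.0005 0 0 9.4" --pt "-0.0003 -0.0384 -0.0005 0 0 9.4" --pt "-0.0003 -0.0384 -0.0005 0 0 9.4" --pt "-0.0003 -0.0384 -0.0005 0 0 9.4" --pt "-0.0003 -0.0384 -0.0005 0 0 9.4" --pt "-0.0003 -0.0384 -0.0005 0 0 9.4" --pt "-0.0003 -0.0384 -0.0005 0 0 9.4" --jaw 0.08 --squeeze 30

```text
time: 15.12
position: [0.4757, -0.2855, 0.4526]
tool_rot: [0.913, 0.408, -0.001, -0.001]
ft_force: [0.3, -0.7, 0.2]
grip_width: 0.0801
grip_force: 0.0
```

Call:
step_arm --pt "0 0 0 0 0 0" --pt "0 0 0 0 0 0"

```text
time: 15.38
position: [0.4757, -0.2838, 0.4529]
tool_rot: [0.914, 0.405, -0.0, -0.002]
ft_force: [0.4, 0.4, -0.7]
grip_width: 0.0797
grip_force: 0.0
```

Run:
```python
from h import *
o=st()
c=camera("wrist");W=cloud(c,o);np.save("w6.npy",W)
for tol in (.003,.005):
  r,p=rect(W,(.4954,-.2635),.066,tol); print(r,len(p))
a=np.radians(48);u=np.array([np.cos(a),np.sin(a)]);print("tcp target",r["c"]/1000-.030*u)
```

```text
[ 0.4757 -0.2838  0.4529] [-7.3980e-01  3.7730e-01  1.5534e+00  5.0000e-04  1.2143e+00 -3.5000e-03] th -42.2 ax [-0.0021  0.0026 -1.    ] f [ 0.4  0.4 -0.7] 0.0797
{'c': array([ 494.9, -264.2]), 'size': array([150.4,  64.1]), 'ang': 48.08, 'n': 999, 'zmed': 0.0658} 999
{'c': array([ 494.9, -264.2]), 'size': array([150.4,  64.1]), 'ang': 48.09, 'n': 1164, 'zmed': 0.0655} 1164
tcp target [ 0.47482608 -0.28649434]
```

Call:
step_arm --pt "-0.0009 -0.0027 -0.02 0 0 0.2" --pt "0 0 -0.04 0 0 0" --pt "0 0 -0.05 0 0 0" --pt "0 0 -0.04 0 0 0" --pt "0 0 -0.03 0 0 0" --pt "0 0 0 0 0 0" --pt "0 0 0 0 0 0" --pt "0 0 0 0 0 0"

```text
time: 16.42
position: [0.4756, -0.287, 0.2757]
tool_rot: [0.913, 0.408, 0.001, 0.001]
ft_force: [0.9, -0.0, -0.2]
grip_width: 0.08
grip_force: 0.0
```

Run:
```python
from h import *
st()
```

```text
[ 0.4756 -0.287   0.2757] [-7.4410e-01  6.1920e-01  1.7192e+00  1.0000e-04  8.0000e-01 -1.3100e-02] th -41.89 ax [ 0.0024 -0.0021 -1.    ] f [ 0.9 -0.  -0.2] 0.08
```

Call:
step_arm --pt "-0.0006 0.0004 -0.02 0 0 0" --pt "0 0 -0.02 0 0 0" --pt "0 0 -0.01 0 0 0" --pt "0 0 0 0 0 0" --pt "0 0 0 0 0 0"

```text
time: 17.05
position: [0.4748, -0.2868, 0.2249]
tool_rot: [0.913, 0.407, 0.0, 0.001]
ft_force: [0.5, -1.3, 0.1]
grip_width: 0.0801
grip_force: 0.0
```

Call:
step_arm --pt "0 0 0 0 0 0" --pt "0 0 0 0 0 0" --pt "0 0 0 0 0 0" --pt "0 0 0 0 0 0" --jaw 0.055

```text
time: 17.55
position: [0.4745, -0.2866, 0.2244]
tool_rot: [0.913, 0.407, 0.0, 0.0]
ft_force: [0.1, 0.7, 2.9]
grip_width: 0.0639
grip_force: 30.0
```

Call:
step_arm --pt "0 0 0.005 0 0 0" --pt "0 0 0.015 0 0 0" --pt "0 0 0.03 0 0 0" --pt "0 0 0.04 0 0 0" --pt "0 0 0.04 0 0 0" --pt "0 0 0.04 0 0 0" --pt "0 0 0.04 0 0 0" --pt "0 0 0.02 0 0 0" --pt "0 0 0 0 0 0"

```text
time: 18.68
position: [0.4744, -0.2864, 0.4564]
tool_rot: [0.913, 0.408, 0.001, 0.002]
ft_force: [-0.2, -0.5, -2.7]
grip_width: 0.0638
grip_force: 30.0
```

Call:
step_arm --pt "0.0011 0.0371 0 0 0 5.6" --pt "0.0011 0.0371 0 0 0 5.6" --pt "0.0011 0.0371 0 0 0 5.6" --pt "0.0011 0.0371 0 0 0 5.6" --pt "0.0011 0.0371 0 0 0 5.6" --pt "0.0011 0.0371 0 0 0 5.6" --pt "0.0011 0.0371 0 0 0 5.6" --pt "0.0011 0.0371 0 0 0 5.6" --pt "0.0011 0.0371 0 0 0 5.6" --pt "0.0011 0.0371 0 0 0 5.6" --pt "0.0011 0.0371 0 0 0 5.6" --pt "0.0011 0.0371 0 0 0 5.6"

```text
time: 20.18
position: [0.4869, 0.1598, 0.4527]
tool_rot: [0.534, 0.846, -0.001, -0.001]
ft_force: [1.2, 0.2, -1.7]
grip_width: 0.0636
grip_force: 30.0
```

Call:
step_arm --pt "0 0 -0.02 0 0 0" --pt "0 0 -0.03 0 0 0" --pt "0 0 -0.02 0 0 0" --pt "0 0 0 0 0 0" --pt "0 0 0 0 0 0" --pt "0 0 0 0 0 0"

```text
time: 20.92
position: [0.4879, 0.1587, 0.3849]
tool_rot: [0.535, 0.845, 0.001, 0.001]
ft_force: [0.2, -0.2, -2.2]
grip_width: 0.0637
grip_force: 30.0
```

Run:
```python
from h import *
o=st()
c=camera("wrist");W=cloud(c,o)
z=o["position"][2]-.2245+.066
a=np.radians(115.1);u=np.array([np.cos(a),np.sin(a)]);n=np.array([-u[1],u[0]])
q=W.reshape(-1,3);q=q[~np.isnan(q[:,0])];d=q[:,:2]-o["position"][:2];s=d@u;t=d@n
for lo in np.arange(.02,.12,.015):
  m=(s>lo)&(s<lo+.015)&(abs(t)<.036)&(abs(q[:,2]-z)<.006)
  if m.sum(): print(round(lo,3),m.sum(),round(np.median(q[m,2])-z,4),"t",t[m].min(),t[m].max(),"smax",s[m].max())
c2=camera("scene")
cv2.imwrite("pics/w7.png",np.hstack([cv2.resize(c["pixels"],(400,300)),cv2.resize(c2["pixels"][60:320,150:450],(346,300))]))
```

```text
[0.4879 0.1587 0.3849] [ 0.0963  0.4047  1.7329  0.      1.0022 -0.345 ] th 25.29 ax [ 1.8e-03  2.0e-04 -1.0e+00] f [ 0.2 -0.2 -2.2] 0.0637
0.02 460 -0.0002 t -0.03187238648669925 0.03192663109102344 smax 0.034997901661519094
0.035 504 -0.0002 t -0.03194682253837373 0.03207292869923759 smax 0.04999673351346355
0.05 547 -0.0002 t -0.031874970254124856 0.03226642816322913 smax 0.06494591893457008
0.065 596 -0.0003 t -0.031764208510371844 0.03223476392717046 smax 0.07988241263030782
0.08 1050 -0.001 t -0.03175469252061452 0.03230607706690167 smax 0.09499490275342465
0.095 2142 -0.0014 t -0.03150561976321818 0.0324111118792415 smax 0.10575993367854411
```

View pics/w7.png

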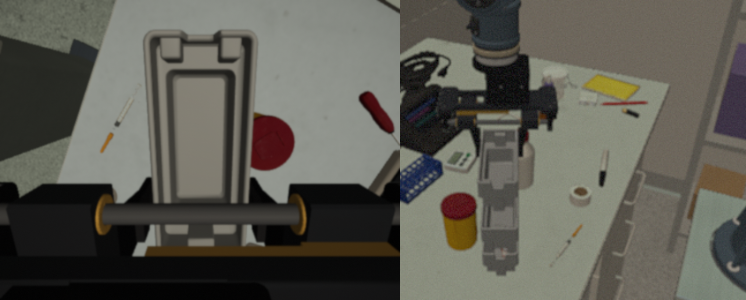

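Call:
step_arm --pt "0 0.0004 -0.01 0 0 -0.2" --pt "0 0 -0.012 0 0 0" --pt "0 0 -0.008 0 0 0" --pt "0 0 -0.002 0 0 0" --pt "0 0 -0.0015 0 0 0" --pt "0 0 -0.0015 0 0 0" --pt "0 0 -0.001 0 0 0" --pt "0 0 0 0 0 0"

```text
time: 22.02
position: [0.4877, 0.1591, 0.3481]
tool_rot: [0.537, 0.844, 0.0, 0.0]
ft_force: [0.2, 0.1, -2.8]
grip_width: 0.0637
grip_force: 30.0
```

Call:
step_arm --pt "0 0 -0.0008 0 0 0" --pt "0 0 0 0 0 0"

```text
time: 22.28
position: [0.4876, 0.1591, 0.3473]
tool_rot: [0.537, 0.844, -0.0, -0.0]
ft_force: [0.1, -1.4, -1.2]
grip_width: 0.0635
grip_force: 30.0
```

Call:
step_arm --pt "0 0 -0.0006 0 0 0" --pt "0 0 0 0 0 0"

```text
time: 22.52
position: [0.4876, 0.159, 0.3466]
tool_rot: [0.537, 0.844, -0.0, -0.0]
ft_force: [-0.1, 0.1, -1.5]
grip_width: 0.0637
grip_force: 30.0
```

Call:
step_arm --pt "0 0 -0.0006 0 0 0" --pt "0 0 0 0 0 0"

```text
time: 22.78
position: [0.4877, 0.1591, 0.3464]
tool_rot: [0.537, 0.844, 0.0, 0.0]
ft_force: [-0.6, 0.1, 1.3]
grip_width: 0.0636
grip_force: 30.0
```

Call:
step_arm --pt "0 0 0 0 0 0" --pt "0 0 0 0 0 0" --pt "0 0 0 0 0 0" --pt "0 0 0 0 0 0" --jaw 0.078

```text
time: 23.28
position: [0.4877, 0.1591, 0.346]
tool_rot: [0.537, 0.844, 0.0, 0.0]
ft_force: [1.3, -0.2, -0.1]
grip_width: 0.0773
grip_force: 0.0
```

Call:
step_arm --pt "0 0 0.01 0 0 0" --pt "0 0 0.02 0 0 0" --pt "0 0 0.04 0 0 0" --pt "0 0 0.04 0 0 0" --pt "0 0 0.03 0 0 0" --pt "0 0 0 0 0 0" --pt "0 0 0 0 0 0" --pt "0 0 0 0 0 0"

```text
time: 24.28
position: [0.4873, 0.159, 0.4846]
tool_rot: [0.537, 0.844, -0.001, -0.001]
ft_force: [0.4, 0.4, -0.3]
grip_width: 0.0782
grip_force: 0.0
```

Run:
```python
from h import *
o=st()
c=camera("wrist");W=cloud(c,o)
r,p=rect(W,(.4749,.1867),.188,.004); print(r)
A=np.c_[p[:,:2]-p[:,:2].mean(0),np.ones(len(p))]; print(np.linalg.lstsq(A,p[:,2],rcond=None)[0])
c2=camera("scene")
cv2.imwrite("pics/w8.png",np.hstack([cv2.resize(c["pixels"],(400,300)),cv2.resize(c2["pixels"][60:320,150:450],(346,300))]))
```

```text
[0.4873 0.159  0.4846] [ 0.0972  0.2834  1.6055 -0.      1.256  -0.3407] th 25.09 ax [-3.2e-03 -3.0e-04 -1.0e+00] f [ 0.4  0.4 -0.3] 0.0782
{'c': array([474.5, 186.7]), 'size': array([ 64.2, 149. ]), 'ang': 114.99, 'n': 1768, 'zmed': 0.1877}
[ 0.00240359 -0.00040696  0.18760974]
```

View pics/w8.png

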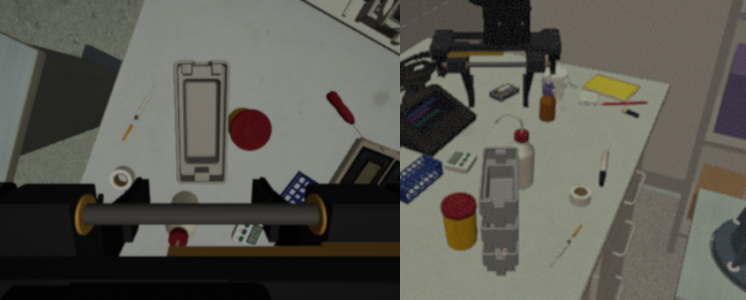

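The stack of three stands level, with its top rim at 187.7 mm (188 expected) and its centre within 0.5 mm of the vial tray's. The bystanders show in their places and the robot is clear.

```bash
python3 -c "
from rig import hand_in
print(hand_in())"
```

```text
the job is handed in; nothing more can be done
None
```

The stack of three is built on the vial tray, each tray turned end for end on the one below and measured level, and the job is handed in at about 24 s; the hand-in returned no verdict.

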